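# Grip a specimen cup in the squeeze clamp and keep it gripped

### The job

Stand the blue-lidded specimen cup on the round mat of the blue squeeze clamp, between its rubber jaw and the steel V-shaped stop, and let go of it. Then pump the clamp's two red handles (squeeze them together, let them spring apart, squeeze again) until the jaw presses the cup against the stop and the jaw's yellow pointer stands on the green band, without ever pushing it to the red band, which would crush the cup. Finish while still holding the handles squeezed, with the pointer on green, and leave everything else where it is.

Things in the scene. Friction and masses are not known exactly. Their poses are not given: they have to be found in the camera images.
- blue_cup: specimen cup with a blue screw lid, loose, 67 mm high, 35 g (hidden variation); lid 62 mm in diameter from 54 mm to 67 mm above its foot, body tapering from 54 mm across under the lid to 46 mm at the foot; origin at the centre of its underside, z up
- clamp: squeeze clamp fixed to the worktop: grey base plate 255 x 72 x 10 mm with blue cheeks (50 mm wide, 45 mm above the worktop) beside the handles. Origin at the middle of the plate's underside; x runs along the clamp in the pressing direction, from the handles (x = -80 mm) past the jaw to the cup mat (x = +66 mm) and the V-stop; z up. A ratchet bar carries the jaw along x and sticks out behind
- v_stop: steel 120 degree V-stop fixed on the base plate, 26 mm high, open towards the jaw; origin at the bottom of the V, on top of the plate (10 mm above the worktop), 28.6 mm beyond cup_seat
- cup_seat (a point): centre of the round dark mat on the base plate, 10 mm above the worktop: where the foot of the cup stands when its side just touches both faces of the V. Its x axis is the clamp's x axis. A cup put down up to 10 mm nearer the jaw is pushed home by the jaw
- handles_mid (a point): point midway between the two red handles, 100 mm above the worktop: a good place for the TCP, fingers closing along this point's x axis (the clamp's x). The handles are upright paddles 26 mm wide (across the clamp), 10 mm thick, tops 115 mm above the worktop, geared to move alike. Here they measure 68 mm over their outer faces at rest, 24 mm fully squeezed
- pad_face (a point): centre of the front face of the black rubber jaw pad (36 wide, 18 high mm), 27 mm above the worktop; it advances along the clamp's x. It meets a seated cup when 25 mm short of cup_seat along x; at the start it is 40 to 53 mm short. The steel plate behind it rises to 57 mm, the jaw head to 58 mm above the worktop
- back_handle (a joint): turn of the back red handle (rad): 0 at rest (spread by a spring), 0.25 fully squeezed; the front one turns alike. A full squeeze moves the bar 6 to 10 mm forward (4.5 mm ratchet teeth: up to 4.5 mm of it is idle), enough to overshoot green; on letting go a brake keeps the bar. Past the idle part, closing the fingers by 4 mm moves the bar 1 mm. It takes 1 to 3 N a finger, 3 N more when pressing
- clamp_bar (a joint): travel of the ratchet bar with the jaw (m) towards the V-stop, 0 to 0.050; at the start 0.003 to 0.016
- jaw_pad (a joint): how far the sprung rubber pad is pushed back into the jaw head (m): 0 free, 0.015 at its end; 0.8 N on the cup per mm. A yellow pointer on it slides over the top of the jaw head: on the green band at 0.004 to 0.0085, at the red band (cup crushed) from 0.0105. The brake alone keeps only about 0.003, so the pointer leaves green when the handles are let go
- sticky_pad: bystander: pad of sticky notes, 76 x 77 x 13 mm, origin at the centre of its underside
- oil_bottle: bystander: small amber dropper bottle, 27 x 27 x 86 mm, origin at the centre of its underside. Obstacles that never move: a microscope 382 mm tall, about 240 x 150 mm on plan, centred about x = 0.33, y = 0.06 m, between the robot and the clamp (pass over it only above 0.40 m); a white centrifuge 252 mm tall, its front wall about 0.1 m behind the clamp

How it is judged:
By the outcome, as a careful person would: the job done as asked, in the order asked, and still so for the second after the job is handed in, while the arm keeps its last pose, push and grip.
It also fails if it takes over 72 s, if anything falls off the work surface, if the arm or the gripper's body presses on something with over 40 N, if the wrist force passes 120 N, or if a joint passes its speed limit or range.

### The arm

A 6-joint arm with a two-finger parallel gripper is mounted at the origin on the work surface; the furniture and walls round the work are solid. World frame = base frame: x ahead of the robot, y to its left, z up, the work surface at z = 0. Lengths are in mm, angles in rad, forces in N, time in s.
With the tool pointing down it reaches from about 275 to 750 mm from the base axis. Payload 10.2 kg.
Tool frame: the origin (TCP) lies between the finger pads, 19 mm behind the fingertips; this is the grasp point; z points along the fingers, y is the line along which they close (so a half turn about z gives the same grasp; the last joint's range is limited). The gripper opens to 85 mm and grips with 20 to 120 N. Pads are 22 mm wide; open, the fingers measure 114 mm over their backs; the gripper's body (76 mm by 85 mm) begins 54 mm behind the grasp point. The pads swing forward as they close: fully open they stand 13 mm farther back than shut.
Start: joints at [0.969, 0.313, 1.498, -0, 1.331, -0.223], TCP at [194.161, 487.784, 249.994] pointing down, gripper open.
Joint ranges: [-2.94, 2.94], [-0.97, 2.17], [0.19, 2.56], [-1.23, 4.37], [0.02, 3.11], [-2.88, 2.88]. Speed limits (rad/s): [2.39, 2.39, 3.01, 3.14, 3.14, 3.14].

### API

Orientations are given as a unit quaternion [w, x, y, z].
In Python, from bench import r, order, telemetry, get_image gives the robot as it stands (r), with the cameras as plain functions, the job (order) and the readings (telemetry).
- The arm moves only by the tool move_tool, called by a JSON object that holds its "api" and its "payload", one argument or row to a line. Schema: {"type":"object","properties":{"deltas":{"type":"array","items":{"type":"object","properties":{"aperture":{"type":"number"},"tx":{"type":"number"},"ty":{"type":"number"},"tz":{"type":"number"},"rx":{"type":"number"},"ry":{"type":"number"},"rz":{"type":"number"}},"additionalProperties":false,"required":["aperture"]},"minItems":1,"maxItems":8},"squeeze":{"type":"number"},"only":{"type":"string"},"quiet":{"type":"boolean"},"lines":{"type":"string"}},"required":["deltas"],"additionalProperties":false}. deltas is a list of rows, 1 to 8 of them, each an object with the fields aperture (the opening from 0.0 (shut) to 1.0 (fully open)), tx, ty, tz (the shift in parts of the range, where 1.0 means 800 mm), rx, ry, rz (a rotation vector in a scale on which 1.0 is pi/2 rad); a field left out counts as zero (the opening has to be given); each row is the pose to reach, as a shift and turn from the pose commanded when the call began, along the tool's axes at that moment; what a row does not reach only later rows make up. A row lasts 1/8 s, in which the tool goes at most 62.5 mm and 0.188 rad, less where a joint would pass 70% of its speed; a pose out of reach is approached as far as the arm can. The fingers move at their own pace and stop on an object; squeeze is the grip in N (left out, the last holds). Time passes only in rows, so rows that do not move let the fingers close. The tool returns the time, the measured TCP pose, the force, the opening and the grip force at its end. only (a regular expression) keeps the lines of the reply that match it, lines (a string "A,B") keeps lines A to B, and quiet returns only ok. A shift or turn number past 1, either way, is cut back to 1. Input that does not fit is refused with a message, and nothing moves.
- telemetry.read_state(): the state, without advancing time (a new reading comes with each control period).
- get_image(name): name is "scene" or "top"; returns a dict with "frame" (400x640x3 uint8, blue, green, red), "K" (3x3 intrinsics, pixels), "world_from_camera" (4x4, takes a point from camera to world coordinates). Camera axes: x right, y down, z forward; pixel columns grow to the right and rows downward; lengths in mm; the calibration is good to about 2 mm. A picture is of the moment at which its call begins. There is no depth.
- order.hand_in(): hands the job in; it is judged then, once.
The state is a dict: "time_s": time; "joints": joint angles; "joint_velocities": joint speeds; "joint_torque": joint torques, N m; "eef_pos": TCP position; "ee_rot": TCP orientation; "ft_force": force on the tool from outside, world axes, zero at the start; "wrist_torque": the same for the moment, N m; "width": opening from 0.0 (shut) to 1.0 (fully open); "gripper_force": force on a finger pad.
Only numpy, scipy, OpenCV 4.12 (cv2) and the standard library are available. Lean on these libraries where they do the work, as an engineer would, in place of code of your own. Each camera call takes 0.05 s, during which the arm holds its last target. There are 200 camera calls.

## Working session

There is one attempt and no reset: what is moved stays moved. The work goes in short steps, Python scripts to look and compute and a tool call to move; the robot and the scene stay as the last step left them, time stands still between calls to the robot, and variables do not carry over. Pictures are saved under pics/ and viewed, at most 10 in all, crops included, and the job is handed in when it is done.

```bash
ls; mkdir -p pics; python3 - <<'E'
from bench import r, order, telemetry, get_image
import cv2,numpy as np
for n in("scene","top"):
    d=get_image(n); cv2.imwrite(f"pics/{n}0.png",d["frame"]); print(n,np.round(d["K"],1).tolist(),np.round(d["world_from_camera"],3).tolist())
s=telemetry.read_state(); print(s["time_s"],s["eef_pos"],s["ee_rot"],s["width"])
E
```

```text
bench.py
pics
scene [[416.2, 0.0, 317.7], [0.0, 416.2, 196.6], [0.0, 0.0, 1.0]] [[0.802, -0.327, 0.499, -47.053], [-0.597, -0.414, 0.687, -816.22], [-0.018, -0.849, -0.527, 636.798], [0.0, 0.0, 0.0, 1.0]]
top [[519.8, 0.0, 312.8], [0.0, 519.8, 202.7], [0.0, 0.0, 1.0]] [[0.006, -0.983, 0.181, 277.707], [-1.0, -0.004, 0.008, -131.992], [-0.007, -0.181, -0.983, 1236.44], [0.0, 0.0, 0.0, 1.0]]
0.1 [194.04358655 487.60935384 249.50670444] [-2.15873672e-04  1.88274994e-01  9.82116194e-01 -5.11623664e-04] 0.9971997638190261
```

View pics/scene0.png

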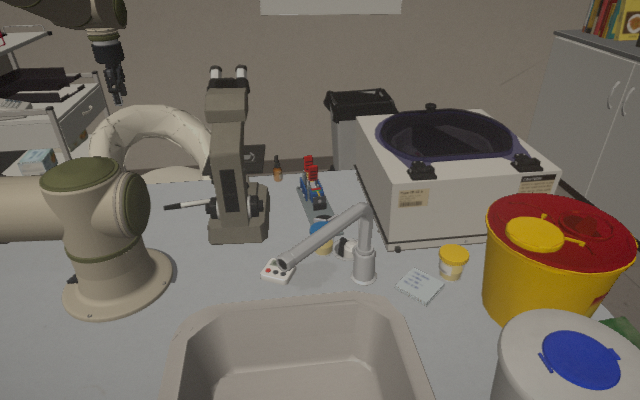

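View pics/top0.png

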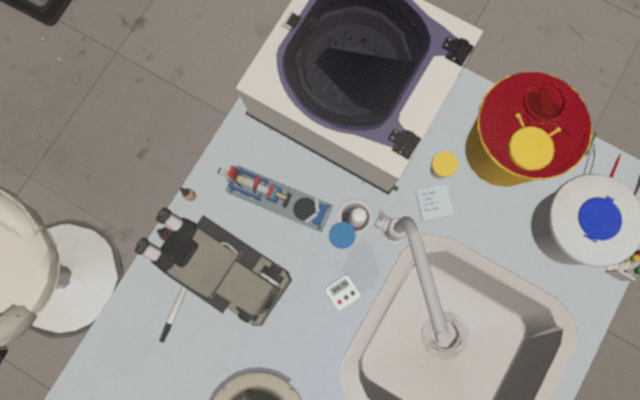

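The scene view shows the clamp at about (315,190) behind the faucet and the cup at about (320,238). In the top view the clamp runs from (225,180) to (328,215), with the mat at about (305,209) and the cup lid at (342,235). Next I'll zoom in.

```bash
cat > h.py <<'E'
import numpy as np,cv2
from bench import r, order, telemetry, get_image
from scipy.spatial.transform import Rotation as R
def onplane(d,px,z):
    K,T=np.array(d["K"]),np.array(d["world_from_camera"])
    p=cv2.undistortPoints(np.float64(px).reshape(-1,1,2),K,None).reshape(-1,2)
    v=np.c_[p,np.ones(len(p))]@T[:3,:3].T; o=T[:3,3]
    return o+v*((z-o[2])/v[:,2])[:,None]
def proj(d,P):
    T=np.linalg.inv(np.array(d["world_from_camera"]))
    return cv2.projectPoints(np.float64(P).reshape(-1,1,3),T[:3,:3],T[:3,3],np.array(d["K"]),None)[0].reshape(-1,2)
def zoom(d,x0,y0,w,h,s,name): cv2.imwrite(name,cv2.resize(d["frame"][y0:y0+h,x0:x0+w],None,fx=s,fy=s,interpolation=cv2.INTER_CUBIC))
def tool(dw):
    "world shift -> tool axes"
    q=telemetry.read_state()["ee_rot"]; return R.from_quat(np.r_[q[1:],q[0]]).inv().apply(dw)
E
python3 - <<'E'
from h import *
d=get_image("top"); zoom(d,210,150,160,110,5,"pics/tz.png")
d2=get_image("scene"); zoom(d2,265,140,120,120,5,"pics/sz.png")
hsv=cv2.cvtColor(d["frame"],cv2.COLOR_BGR2HSV); m=cv2.inRange(hsv,(95,120,80),(115,255,255))
n,l,s,c=cv2.connectedComponentsWithStats(m)
for i in range(1,n):
    if s[i,4]>25: print(s[i],c[i],onplane(d,c[i],67)[0].round(1))
E
```

```text
[ 579  198   42   42 1339] [599.66542196 218.4368932 ] [ 459.9 -772.2   67. ]
[314 205  12  19  77] [319.76623377 214.81818182] [ 465.4 -138.1   67. ]
[330 222  24  26 469] [341.86353945 234.59701493] [ 420.3 -188.2   67. ]
```

View pics/tz.png

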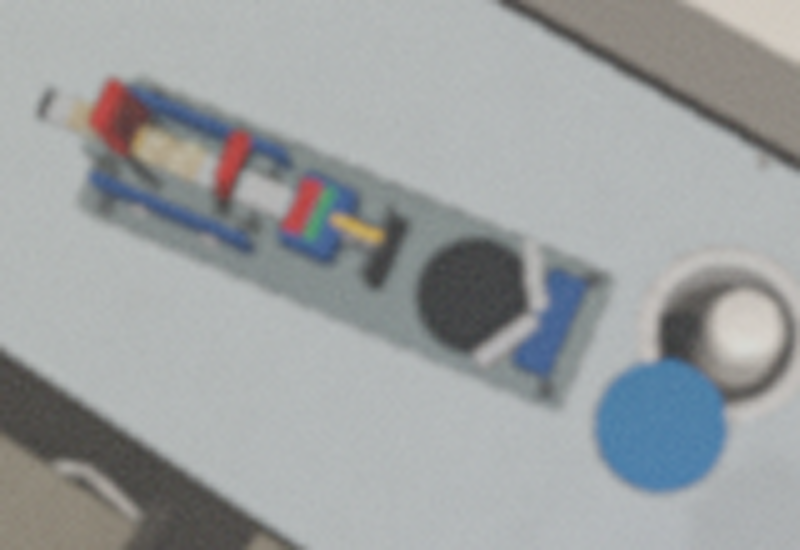

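View pics/sz.png

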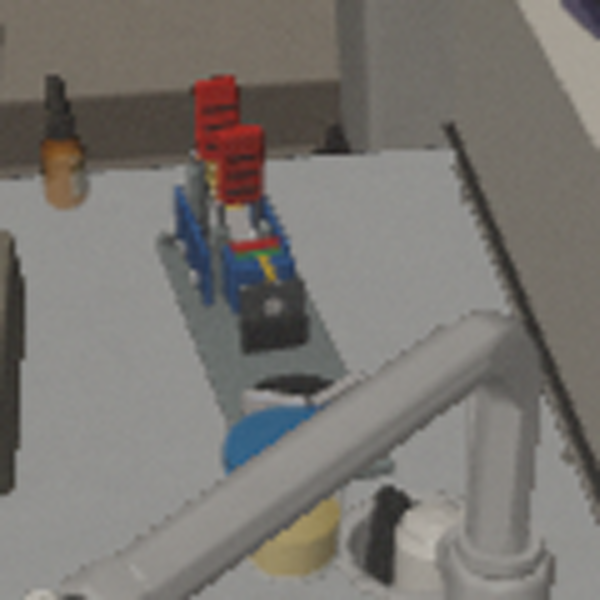

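```bash
python3 - <<'E'
from h import *
d=get_image("top");e=get_image("scene")
def full(p): return np.array([210,150])+(np.array(p)+.5)/5-.5
def tri(a,b):
    P=[np.array(x["K"])@np.linalg.inv(np.array(x["world_from_camera"]))[:3] for x in(d,e)]
    X=cv2.triangulatePoints(P[0],P[1],np.float64(a).reshape(2,1),np.float64(b).reshape(2,1)); return (X[:3]/X[3]).ravel().round(0)
c=onplane(d,full([[145,78],[80,205],[560,408],[612,272]]),10); print("corners",c.round(1).tolist(),[np.linalg.norm(c[i]-c[(i+1)%4]).round(1) for i in range(4)])
print("centre",c.mean(0))
ax=(c[2]+c[3]-c[0]-c[1]);ax/=np.linalg.norm(ax);print("axis",ax,np.degrees(np.arctan2(ax[1],ax[0])))
hs=cv2.cvtColor(d["frame"],cv2.COLOR_BGR2HSV)
m=(hs[...,2]<80).astype(np.uint8); n,l,s,cc=cv2.connectedComponentsWithStats(m[185:230,290:320]); i=1+np.argmax(s[1:,4]); print("mat",s[i],cc[i]+[290,185]); 
cn=c.mean(0);print("seat from plate",cn+66*ax)
print("mat eye",onplane(d,full([[472,297]]),10))
m=cv2.inRange(hs,(95,120,80),(115,255,255)); k=max([q for q in cv2.findContours(m[215:255,325:360],0,1)[0]],key=cv2.contourArea).reshape(-1,2)+[325,215]
w=onplane(d,k,67)[:,:2].astype(np.float32); print("lid",cv2.minEnclosingCircle(w),cv2.fitEllipse(w))
print("cap",tri(full([745,330]),[351,243])); print("faucet bend",tri([405,222],[364,206])); print("ring z0",onplane(d,full([[640,330],[815,330],[735,245]]),0).round(0).tolist())
print("handles z115",onplane(d,full([[118,100],[237,158]]),115).round(0).tolist(),"pad",onplane(d,full([[402,245]]),57))
print("faucet base",onplane(d,[[395,228]],30), "spout end",onplane(d,[[445,340]],200))
print("hand", proj(d,[cn]))
E
```

```text
corners [[596.0, 59.5, 10.0], [532.7, 88.9, 10.0], [435.2, -142.9, 10.0], [500.9, -167.7, 10.0]] [np.float64(69.8), np.float64(251.5), np.float64(70.3), np.float64(246.3)]
centre [516.18029624 -40.52333734  10.        ]
axis [-0.38686255 -0.92213739  0.        ] -112.75941814993706
mat [  4  14  21  21 317] [303.7318612  208.16719243]
seat from plate [ 490.64736823 -101.38440525   10.        ]
mat eye [[ 488.46630182 -100.63115439   10.        ]]
lid ((421.50067138671875, -187.2748260498047), 28.808683395385742) ((420.44097900390625, -188.22796630859375), (51.915042877197266, 55.082191467285156), 55.44965362548828)
cap [ 472. -231.   22.]
faucet bend [ 432. -312.  184.]
ring z0 [[474.0, -181.0, 0.0], [475.0, -266.0, 0.0], [516.0, -228.0, 0.0]]
handles z115 [[559.0, 55.0, 115.0], [532.0, 1.0, 115.0]] pad [[504.63962488 -69.25700816  57.        ]]
faucet base [[ 440.90633301 -314.17221982   30.        ]] spout end [[ 200.49660734 -379.85216091  200.        ]]
hand [[279.10982058 197.53575042]]
```

The rows are not in the units I measure in: shifts go in shares of 800 mm and turns go in shares of pi/2 rad. I convert before sending: -210 mm / 800 = -0.2625, -180 mm / 800 = -0.225.

{"api": "move_tool", "payload": {
  "deltas": [
    {"aperture":1,"tz":-0.075},
    {"aperture":1,"tz":-0.15},
    {"aperture":1,"tz":-0.225},
    {"aperture":1,"tz":-0.2625}
  ]
}}

```text
time_s: 0.8
eef_pos: [194.0, 487.7, 463.2]
ee_rot: [0.001, 0.188, 0.982, 0.002]
ft_force: [0.1, -0.0, -0.2]
width: 0.999
gripper_force: 0.0
```

{"api": "move_tool", "payload": {
  "deltas": [
    {"aperture":1,"tx":-0.5113,"ty":-0.3188},
    {"aperture":1,"tx":-0.5113,"ty":-0.3188},
    {"aperture":1,"tx":-0.5113,"ty":-0.3188},
    {"aperture":1,"tx":-0.5113,"ty":-0.3188},
    {"aperture":1,"tx":-0.5113,"ty":-0.3188},
    {"aperture":1,"tx":-0.5113,"ty":-0.3188},
    {"aperture":1,"tx":-0.5113,"ty":-0.3188},
    {"aperture":1,"tx":-0.5113,"ty":-0.3188}
  ]
}}

```text
time_s: 1.8
eef_pos: [481.0, 97.3, 459.7]
ee_rot: [-0.0, 0.189, 0.982, -0.0]
ft_force: [0.2, 0.9, -0.6]
width: 0.997
gripper_force: 0.0
```

```bash
python3 - <<'E'
from h import *
s=telemetry.read_state(); print(np.round(s["joints"],3)); print(tool(np.array([420.5,-188,460])-s["eef_pos"]))
E
```

```text
[-0.04   0.189  1.123 -0.     1.83  -1.23 ]
[-4.98218431e+01 -2.87378765e+02 -2.56149905e-01]
```

Converted, -288 mm / 800 = -0.36, -50 mm / 800 = -0.0625.

{"api": "move_tool", "payload": {
  "deltas": [
    {"aperture":1,"tx":-0.0625,"ty":-0.36},
    {"aperture":1,"tx":-0.0625,"ty":-0.36},
    {"aperture":1,"tx":-0.0625,"ty":-0.36},
    {"aperture":1,"tx":-0.0625,"ty":-0.36},
    {"aperture":1,"tx":-0.0625,"ty":-0.36},
    {"aperture":1,"tx":-0.0625,"ty":-0.36}
  ]
}}

```text
time_s: 2.55
eef_pos: [419.2, -188.7, 459.4]
ee_rot: [-0.001, 0.19, 0.982, 0.0]
ft_force: [-0.8, -0.6, -0.6]
width: 0.997
gripper_force: 0.0
```

{"api": "move_tool", "payload": {
  "deltas": [
    {"aperture":1,"tz":0.075},
    {"aperture":1,"tz":0.15},
    {"aperture":1,"tz":0.225},
    {"aperture":1,"tz":0.3},
    {"aperture":1,"tz":0.3625},
    {"aperture":1,"tz":0.4},
    {"aperture":1,"tz":0.4}
  ]
}}

```text
time_s: 3.42
eef_pos: [419.4, -185.3, 138.9]
ee_rot: [-0.002, 0.188, 0.982, 0.001]
ft_force: [0.1, 0.7, 1.1]
width: 0.999
gripper_force: 0.0
```

```bash
python3 - <<'E'
from h import *
s=telemetry.read_state(); print(np.round(s["joints"],3)); print(tool(np.array([420.5,-188,52])-s["eef_pos"]))
d=get_image("scene"); zoom(d,160,60,260,220,3,"pics/s1.png")
E
```

```text
[-0.673  0.299  1.836  0.     1.011 -1.865]
[-2.37289915 -2.23764816 86.86415415]
```

View pics/s1.png

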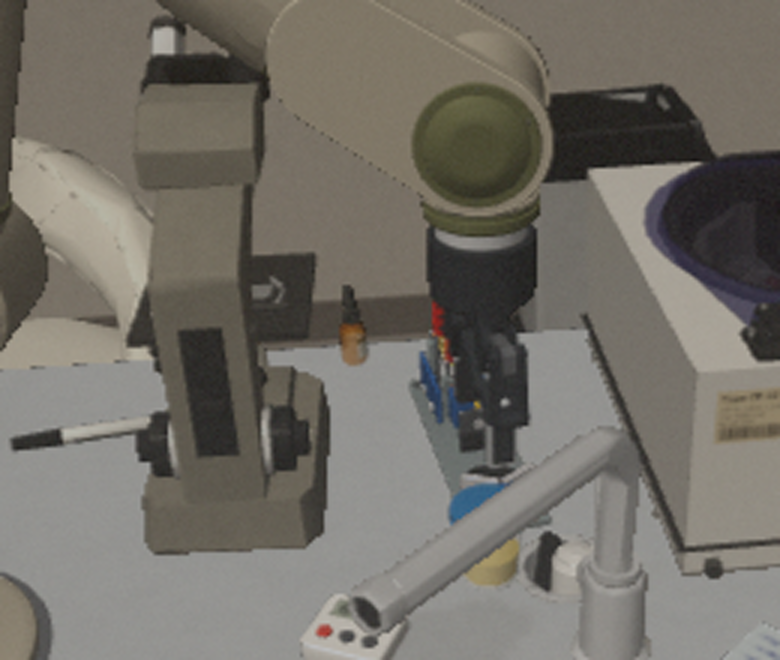

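Descend in 2 calls.

The gripper hangs above the cup (lid at about crop (482,505)), and the dish by the faucet is low. Now I'll descend and grip.

Converted, 87 mm / 800 = 0.1088, 70 mm / 800 = 0.0875.

{"api": "move_tool", "payload": {
  "deltas": [
    {"aperture":1,"tx":-0.0025,"ty":-0.0025,"tz":0.0313},
    {"aperture":1,"tx":-0.0025,"ty":-0.0025,"tz":0.0625},
    {"aperture":1,"tx":-0.0025,"ty":-0.0025,"tz":0.0875},
    {"aperture":1,"tx":-0.0025,"ty":-0.0025,"tz":0.1088},
    {"aperture":1,"tx":-0.0025,"ty":-0.0025,"tz":0.1088}
  ],
  "squeeze": 20
}}

```text
time_s: 4.1
eef_pos: [421.5, -189.1, 53.8]
ee_rot: [0.0, 0.188, 0.982, -0.0]
ft_force: [-0.4, -0.3, 0.3]
width: 0.996
gripper_force: 0.0
```

{"api": "move_tool", "payload": {
  "deltas": [
    {"aperture":0.5},
    {"aperture":0.5},
    {"aperture":0.5},
    {"aperture":0.5},
    {"aperture":0.5}
  ]
}}

```text
time_s: 4.72
eef_pos: [421.8, -189.6, 54.5]
ee_rot: [0.001, 0.188, 0.982, -0.001]
ft_force: [-0.2, 0.5, 7.0]
width: 0.714
gripper_force: 20.4
```

```bash
python3 - <<'E'
from h import *
s=telemetry.read_state(); print(np.round(s["joints"],3)); d=get_image("top"); cv2.imwrite("pics/t1.png",d["frame"])
a=[[172,217],[148,245]];b=[[240,72],[215,72]];e=get_image("scene")
P=[np.array(x["K"])@np.linalg.inv(np.array(x["world_from_camera"]))[:3] for x in(d,e)]
X=cv2.triangulatePoints(P[0],P[1],np.float64(a).T,np.float64(b).T);print("eyepieces",(X[:3]/X[3]).T.round())
X=cv2.triangulatePoints(P[0],P[1],np.float64(a).T,np.float64(b[::-1]).T);print("eyepieces",(X[:3]/X[3]).T.round())
E
```

```text
[-0.677  0.448  1.898  0.     0.793 -1.869]
eyepieces [[410. 116. 364.]
 [362. 154. 365.]]
eyepieces [[388. 121. 377.]
 [384. 146. 362.]]
```

Converted, -90 mm / 800 = -0.1125, -60 mm / 800 = -0.075.

{"api": "move_tool", "payload": {
  "deltas": [
    {"aperture":0.5,"tz":-0.0375},
    {"aperture":0.5,"tz":-0.075},
    {"aperture":0.5,"tz":-0.1125},
    {"aperture":0.5,"tz":-0.1125}
  ]
}}

```text
time_s: 5.32
eef_pos: [421.8, -189.7, 145.3]
ee_rot: [0.002, 0.188, 0.982, -0.001]
ft_force: [-0.9, -0.0, -0.4]
width: 0.717
gripper_force: 22.2
```

{"api": "move_tool", "payload": {
  "deltas": [
    {"aperture":0.5,"tx":-0.0075,"ty":0.025,"rz":0.1146},
    {"aperture":0.5,"tx":-0.015,"ty":0.05,"rz":0.2292},
    {"aperture":0.5,"tx":-0.0225,"ty":0.075,"rz":0.3438},
    {"aperture":0.5,"tx":-0.03,"ty":0.1,"rz":0.4584},
    {"aperture":0.5,"tx":-0.0375,"ty":0.125,"rz":0.573},
    {"aperture":0.5,"tx":-0.0375,"ty":0.1375,"rz":0.6875},
    {"aperture":0.5,"tx":-0.0375,"ty":0.1375,"rz":0.8021},
    {"aperture":0.5,"tx":-0.0375,"ty":0.1375,"rz":0.9167}
  ]
}}

```text
time_s: 6.32
eef_pos: [489.2, -97.6, 142.1]
ee_rot: [-0.001, 0.791, 0.612, -0.0]
ft_force: [0.3, -0.9, -0.2]
width: 0.718
gripper_force: 22.2
```

{"api": "move_tool", "payload": {
  "deltas": [
    {"aperture":0.5,"rz":0.0955},
    {"aperture":0.5,"rz":0.0955},
    {"aperture":0.5,"rz":0.0955}
  ]
}}

```text
time_s: 6.7
eef_pos: [489.3, -97.9, 142.6]
ee_rot: [-0.0, 0.832, 0.555, -0.0]
ft_force: [-0.8, 0.3, -0.9]
width: 0.719
gripper_force: 22.2
```

```bash
python3 - <<'E'
from h import *
s=telemetry.read_state(); print(np.round(s["joints"],3)); p=R.from_quat(np.r_[s["ee_rot"][1:],s["ee_rot"][0]]).as_matrix(); print(p.round(3))
d=get_image("top");e=get_image("scene"); hs=cv2.cvtColor(d["frame"],cv2.COLOR_BGR2HSV)
a=np.vstack([cv2.resize(d["frame"][140:270,210:370],(640,520)[:2])]);b=cv2.resize(e["frame"][60:280,200:400],(640,704))
cv2.imwrite("pics/t2.png",a); 
E
```

```text
[-0.433  0.372  1.718  0.     1.053 -0.038]
[[ 0.385  0.923 -0.001]
 [ 0.923 -0.385  0.   ]
 [ 0.    -0.001 -1.   ]]
```

View pics/t2.png

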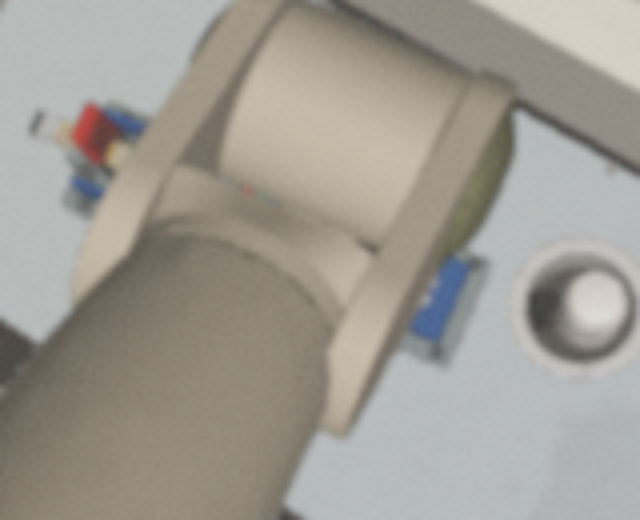

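Converted, 77 mm / 800 = 0.0963, 72 mm / 800 = 0.09.

{"api": "move_tool", "payload": {
  "deltas": [
    {"aperture":0.5,"ty":0.0013,"tz":0.0188},
    {"aperture":0.5,"ty":0.0013,"tz":0.0375},
    {"aperture":0.5,"ty":0.0013,"tz":0.0563},
    {"aperture":0.5,"ty":0.0013,"tz":0.0725},
    {"aperture":0.5,"ty":0.0013,"tz":0.0825},
    {"aperture":0.5,"ty":0.0013,"tz":0.09},
    {"aperture":0.5,"ty":0.0013,"tz":0.0963},
    {"aperture":0.5,"ty":0.0013,"tz":0.0963}
  ]
}}

```text
time_s: 7.8
eef_pos: [490.4, -98.3, 65.9]
ee_rot: [-0.0, 0.833, 0.553, -0.0]
ft_force: [0.7, 0.5, -0.7]
width: 0.713
gripper_force: 22.2
```

{"api": "move_tool", "payload": {
  "deltas": [
    {"aperture":0.5,"tz":0.0013},
    {"aperture":0.5,"tz":0.0025},
    {"aperture":0.5,"tz":0.0025}
  ]
}}

```text
time_s: 8.18
eef_pos: [490.6, -98.4, 64.4]
ee_rot: [0.0, 0.833, 0.553, 0.0]
ft_force: [-1.3, 0.3, 4.3]
width: 0.719
gripper_force: 22.5
```

```bash
python3 - <<'E'
from h import *
e=get_image("scene"); zoom(e,265,140,120,120,5,"pics/s2.png")
E
```

```text
(no output)
```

View pics/s2.png

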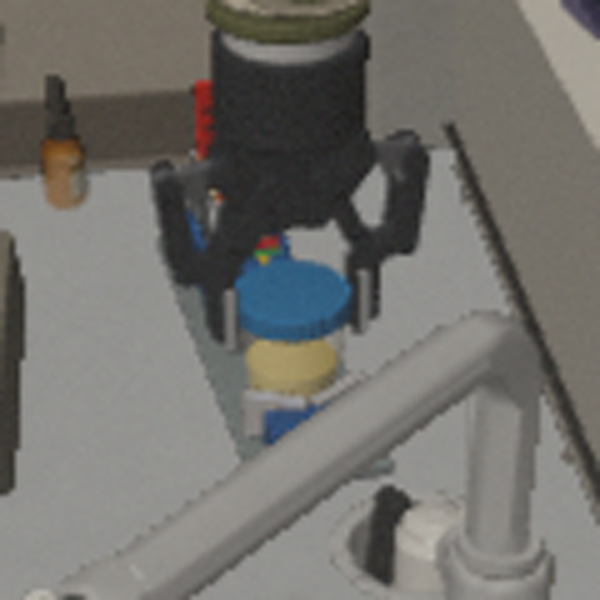

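The cup stands in the V, upright (crop (292,330)), with contact force felt. Next: release, rise, and look from above.

{"api": "move_tool", "payload": {
  "deltas": [
    {"aperture":1},
    {"aperture":1},
    {"aperture":1},
    {"aperture":1}
  ]
}}

```text
time_s: 8.72
eef_pos: [490.4, -98.3, 63.9]
ee_rot: [-0.0, 0.833, 0.553, -0.0]
ft_force: [-0.6, -0.2, -0.2]
width: 1.001
gripper_force: 0.0
```

{"api": "move_tool", "payload": {
  "deltas": [
    {"aperture":1,"tz":-0.0188},
    {"aperture":1,"tz":-0.0375},
    {"aperture":1,"tz":-0.075},
    {"aperture":1,"tz":-0.1375},
    {"aperture":1,"tz":-0.2125},
    {"aperture":1,"tz":-0.2875},
    {"aperture":1,"tz":-0.3625},
    {"aperture":1,"tz":-0.4125}
  ]
}}

```text
time_s: 9.72
eef_pos: [489.9, -98.0, 398.2]
ee_rot: [0.002, 0.833, 0.553, 0.001]
ft_force: [1.0, -0.6, -0.2]
width: 1.003
gripper_force: 0.0
```

{"api": "move_tool", "payload": {
  "deltas": [
    {"aperture":1,"tx":0.025,"ty":-0.05},
    {"aperture":1,"tx":0.075,"ty":-0.125,"rz":-0.1146},
    {"aperture":1,"tx":0.15,"ty":-0.2,"rz":-0.2292},
    {"aperture":1,"tx":0.1875,"ty":-0.2,"rz":-0.3438},
    {"aperture":1,"tx":0.1875,"ty":-0.2,"rz":-0.4584},
    {"aperture":1,"tx":0.1875,"ty":-0.2,"rz":-0.573},
    {"aperture":1,"tx":0.1875,"ty":-0.2,"rz":-0.6875},
    {"aperture":1,"tx":0.1875,"ty":-0.2,"rz":-0.8021}
  ]
}}

```text
time_s: 10.72
eef_pos: [400.5, 102.0, 395.1]
ee_rot: [0.001, 0.344, 0.939, 0.0]
ft_force: [-0.3, -0.7, 0.9]
width: 0.997
gripper_force: 0.0
```

```bash
python3 - <<'E'
from h import *
s=telemetry.read_state(); print(np.round(s["joints"],3))
d=get_image("top");  zoom(d,210,150,160,110,5,"pics/t3.png")
E
```

```text
[-0.036 -0.007  1.501 -0.     1.646 -0.904]
```

View pics/t3.png

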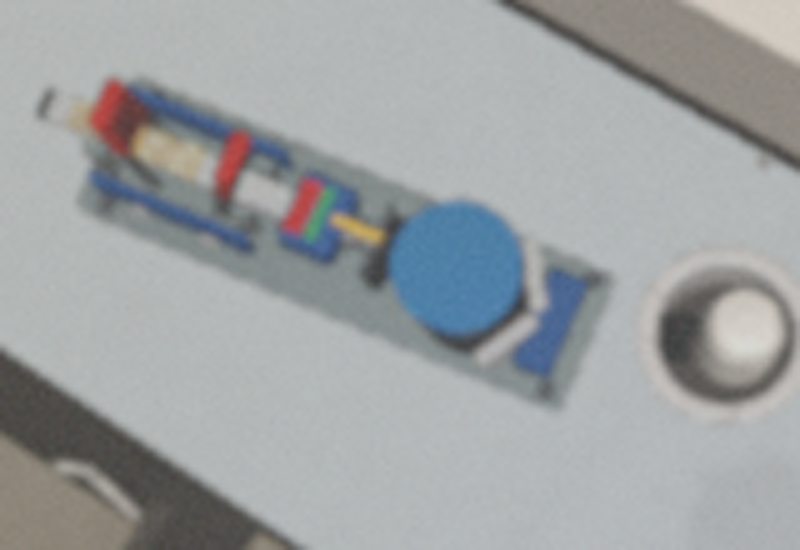

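The cup is on the mat, nearer the jaw than the V by several mm (lid centre at crop (455,268), full image (301,203)). I'll rise away from the microscope now, measure the lid, and make a close-up of the handles.

Converted, -60 mm / 800 = -0.075, -0.33 rad / 1.5708 = -0.2101.

{"api": "move_tool", "payload": {
  "deltas": [
    {"aperture":1,"tz":-0.075},
    {"aperture":1,"tz":-0.075,"rz":-0.0955},
    {"aperture":1,"tz":-0.075,"rz":-0.2101},
    {"aperture":1,"tz":-0.075,"rz":-0.2101}
  ]
}}

```text
time_s: 11.28
eef_pos: [400.6, 102.0, 454.7]
ee_rot: [0.0, 0.19, 0.982, 0.0]
ft_force: [-0.2, -0.0, 0.7]
width: 1.0
gripper_force: 0.0
```

```bash
python3 - <<'E'
from h import *
d=get_image("top");e=get_image("scene")
hs=cv2.cvtColor(d["frame"],cv2.COLOR_BGR2HSV)
m=cv2.inRange(hs,(95,120,80),(115,255,255)); m[:,315:]=0;m[:,:285]=0
k=max(cv2.findContours(m,0,1)[0],key=cv2.contourArea).reshape(-1,2)
w=onplane(d,k,77)[:,:2].astype(np.float32); c=np.array(cv2.minEnclosingCircle(w)[0]); f=cv2.fitEllipse(w)
ax=np.array([-.387,-.922]); print("lid",c,f[0],"rel seat x,y",(np.array(f[0])-[489.5,-101])@np.c_[ax,[-ax[1],ax[0]]])
a=cv2.resize(d["frame"][160:205,220:295],None,fx=10,fy=8,interpolation=cv2.INTER_CUBIC)[:,:]
a=cv2.resize(d["frame"][160:200,222:272],None,fx=8,fy=8,interpolation=cv2.INTER_CUBIC)
b=cv2.resize(e["frame"][150:200,290:340],None,fx=8,fy=8,interpolation=cv2.INTER_CUBIC)
o=np.zeros((400,800,3),np.uint8); o[:320,:400]=a;o[:,400:]=b; cv2.imwrite("pics/h.png",o)
E
```

```text
lid [490.70227051 -95.30667877] (490.4507751464844, -95.09919738769531) rel seat x,y [-5.80848999 -1.40699593]
```

View pics/h.png

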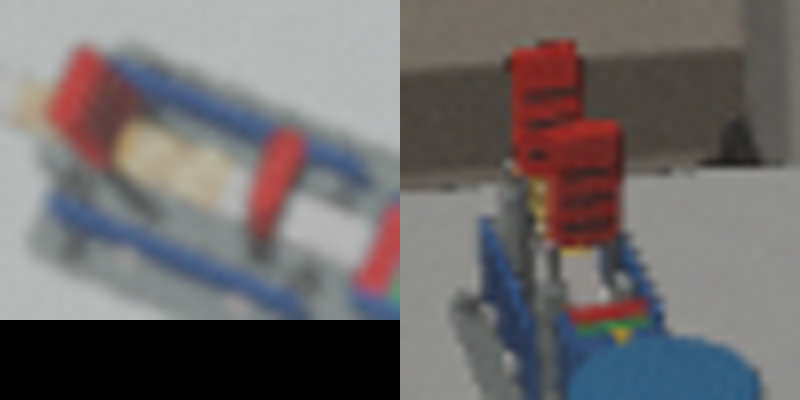

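The handle tops are at about (231,170) and (256,182) in the top view, and (308,156) and (313,166) in the scene view. The bands are visible at scene crop (610,315).

```bash
python3 - <<'E'
from h import *
d=get_image("top");e=get_image("scene")
a=[[230.9,169.8],[256.3,182.1]];b=[[307.8,156.4],[312.9,165.8]]
P=[np.array(x["K"])@np.linalg.inv(np.array(x["world_from_camera"]))[:3] for x in(d,e)]
X=cv2.triangulatePoints(P[0],P[1],np.float64(a).T,np.float64(b).T);X=(X[:3]/X[3]).T;print(X.round(1))
t=onplane(d,a,115);print(t.round(1),t.mean(0),onplane(e,b,115).round(1))
m=t.mean(0);ax=np.array([-.387,-.922]); print("rel plate mid",(m[:2]-[516.2,-40.5])@np.c_[ax,[-ax[1],ax[0]]], (onplane(e,b,115).mean(0)[:2]-[516.2,-40.5])@np.c_[ax,[-ax[1],ax[0]]])
p=telemetry.read_state()["eef_pos"]; print(p,tool(np.array([546.4,31.5,460])-p))
E
```

```text
[[558.9  60.9 110.4]
 [531.8   2.5 112.7]]
[[558.1  59.9 115. ]
 [530.3   2.7 115. ]] [544.22353882  31.32993785 115.        ] [[553.1  53.4 115. ]
 [530.8  -1.7 115. ]]
rel plate mid [-77.07231222  -1.96048316] [-71.15443323  -1.96428742]
[400.89719212 101.95039112 454.23922372] [-161.28016247  -11.11748228   -5.71157014]
```

Converted, -160 mm / 800 = -0.2, -110 mm / 800 = -0.1375.

{"api": "move_tool", "payload": {
  "deltas": [
    {"aperture":1,"tx":-0.075},
    {"aperture":1,"tx":-0.1375,"ty":-0.0125},
    {"aperture":1,"tx":-0.2,"ty":-0.0144},
    {"aperture":1,"tx":-0.2,"ty":-0.0144}
  ]
}}

```text
time_s: 11.98
eef_pos: [547.7, 30.5, 451.2]
ee_rot: [-0.002, 0.19, 0.982, -0.0]
ft_force: [-0.3, 0.3, 0.2]
width: 1.002
gripper_force: 0.0
```

{"api": "move_tool", "payload": {
  "deltas": [
    {"aperture":1,"tz":0.075},
    {"aperture":1,"tz":0.15},
    {"aperture":1,"tz":0.225},
    {"aperture":1,"tz":0.2875},
    {"aperture":1,"tz":0.3375},
    {"aperture":1,"tz":0.375},
    {"aperture":1,"tz":0.375}
  ]
}}

```text
time_s: 12.85
eef_pos: [544.3, 32.6, 153.1]
ee_rot: [-0.002, 0.189, 0.982, -0.0]
ft_force: [-0.3, 0.7, 1.1]
width: 1.001
gripper_force: 0.0
```

```bash
python3 - <<'E'
from h import *
s=telemetry.read_state(); print(np.round(s["joints"],3),np.round(s["joint_torque"],1)); print(tool(np.array([545.5,32,100])-s["eef_pos"]))
d=get_image("scene"); e=get_image("top"); o=np.zeros((560,800,3),np.uint8)
o[:,:420]=cv2.resize(d["frame"][40:180,220:325],None,fx=4,fy=4); o[:400,420:]=cv2.resize(e["frame"][130:230,215:310],None,fx=4,fy=4); cv2.imwrite("pics/c.png",o)
E
```

```text
[-0.155  0.452  1.565  0.     1.129 -1.346] [ -0.1 -42.9 -22.   -0.   -0.4   0. ]
[-1.54296140e+00 -3.64670042e-02  5.30456646e+01]
```

View pics/c.png

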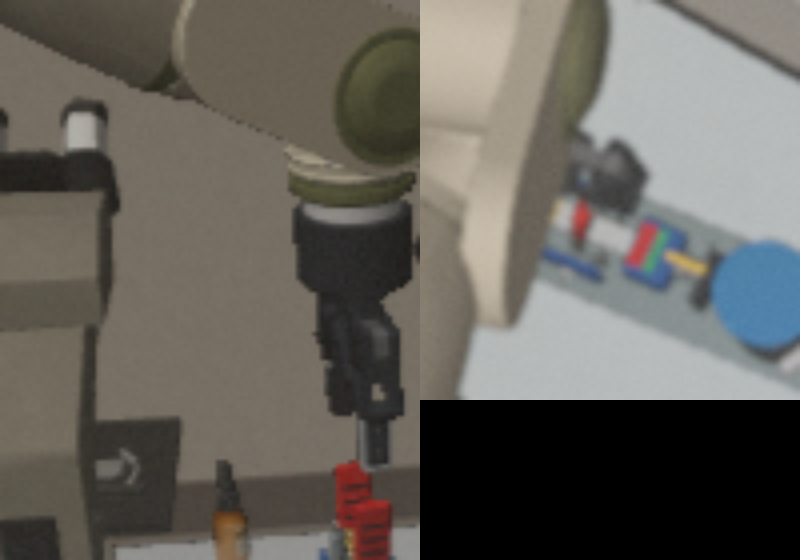

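The fingers line up over the handles, the arm clears the eyepieces, and the pointer and bands are visible to the top camera at crop (645,245), full image about (271,191). Next I'll descend.

The rows are not in the units I measure in: shifts go in shares of 800 mm and turns go in shares of pi/2 rad. I convert before sending: 53 mm / 800 = 0.0663, 44 mm / 800 = 0.055.

{"api": "move_tool", "payload": {
  "deltas": [
    {"aperture":1,"tx":-0.0019,"tz":0.015},
    {"aperture":1,"tx":-0.0019,"tz":0.03},
    {"aperture":1,"tx":-0.0019,"tz":0.0425},
    {"aperture":1,"tx":-0.0019,"tz":0.055},
    {"aperture":1,"tx":-0.0019,"tz":0.0663},
    {"aperture":1,"tx":-0.0019,"tz":0.0663}
  ],
  "squeeze": 20
}}

```text
time_s: 13.7
eef_pos: [546.5, 31.6, 100.3]
ee_rot: [-0.001, 0.188, 0.982, -0.0]
ft_force: [-0.3, -0.3, -0.1]
width: 0.999
gripper_force: 0.0
```

{"api": "move_tool", "payload": {
  "deltas": [
    {"aperture":0.9},
    {"aperture":0.8},
    {"aperture":0.75},
    {"aperture":0.75}
  ]
}}

```text
time_s: 14.2
eef_pos: [547.1, 31.2, 101.4]
ee_rot: [0.0, 0.188, 0.982, -0.0]
ft_force: [-1.0, -4.3, 3.8]
width: 0.75
gripper_force: 2.0
```

```bash
cat >> h.py <<'E'
AX=np.array([-.387,-.922])
def jaw(z=59):
    "positions along clamp x (mm past plate centre) of colour blobs at jaw-head height"
    d=get_image("top"); hs=cv2.cvtColor(d["frame"],cv2.COLOR_BGR2HSV).astype(int)
    H,S,V=hs[...,0],hs[...,1],hs[...,2]; win=np.zeros(H.shape,bool); win[180:215,258:300]=1
    out={}
    for n,m,zz in (("red",((H<8)|(H>172))&(S>130),58),("green",(H>50)&(H<85)&(S>90),58),("yellow",(H>14)&(H<32)&(S>110),60),("lid",(H>95)&(H<115)&(S>120)&(V>80),77)):
        w=win.copy()
        if n=="lid": w[:]=0; w[185:225,285:318]=1
        m=(m&w).astype(np.uint8); k,l,s,c=cv2.connectedComponentsWithStats(m)
        if k<2: out[n]=None; continue
        cand=[i for i in range(1,k) if s[i,4]>=3]
        if n=="red": cand=[i for i in cand if c[i][0]>262] or cand
        if not cand: out[n]=None; continue
        i=max(cand,key=lambda i:s[i,4]); ys,xs=np.where(l==i)
        p=(onplane(d,np.c_[xs,ys].astype(float),zz)[:,:2]-[516.2,-40.5])@AX
        out[n]=(len(xs),*np.round([p.min(),p.mean(),p.max()],1).tolist())
    s=telemetry.read_state(); print(round(s["time_s"],2),"w",round(s["width"]*85,1),"F",round(s["gripper_force"],1),out)
E
python3 -c "
from h import *
jaw(); print(tool(np.array([545.5,32,100])-telemetry.read_state()['eef_pos']))"
```

```text
14.25 w 64.1 F 2.0 {'red': (26, -20.4, -17.2, -14.2), 'green': (15, -9.0, -7.5, -5.9), 'yellow': (12, 3.6, 12.8, 21.4), 'lid': (498, 30.6, 60.2, 89.2)}
[1.70134448 0.0810452  1.27042912]
```

Converted, -2 mm / 800 = -0.0025.

{"api": "move_tool", "payload": {
  "deltas": [
    {"aperture":0.75,"ty":-0.0025},
    {"aperture":0.7,"ty":-0.0025},
    {"aperture":0.65,"ty":-0.0025},
    {"aperture":0.6,"ty":-0.0025},
    {"aperture":0.6,"ty":-0.0025}
  ]
}}

```text
time_s: 14.88
eef_pos: [546.1, 29.9, 101.0]
ee_rot: [-0.0, 0.188, 0.982, 0.0]
ft_force: [1.2, 4.0, 2.1]
width: 0.6
gripper_force: 2.2
```

```bash
python3 -c "
from h import *
jaw()"
```

```text
14.93 w 50.8 F 2.2 {'red': (26, -17.3, -14.4, -11.6), 'green': (14, -6.3, -4.8, -3.0), 'yellow': (13, 6.7, 15.7, 23.5), 'lid': (494, 31.1, 60.3, 89.2)}
```

Converted, 1 mm / 800 = 0.0013.

{"api": "move_tool", "payload": {
  "deltas": [
    {"aperture":0.52,"ty":0.0013},
    {"aperture":0.44,"ty":0.0013},
    {"aperture":0.38,"ty":0.0013},
    {"aperture":0.31,"ty":0.0013},
    {"aperture":0.3,"ty":0.0013},
    {"aperture":0.3,"ty":0.0013}
  ]
}}

```text
time_s: 15.68
eef_pos: [546.7, 30.6, 101.4]
ee_rot: [0.0, 0.188, 0.982, 0.0]
ft_force: [-0.3, 2.8, 6.8]
width: 0.302
gripper_force: 12.8
```

```bash
python3 -c "
from h import *
jaw()"
```

```text
15.72 w 26.1 F 12.8 {'red': (26, -11.1, -8.1, -5.2), 'green': (13, 0.0, 1.5, 3.1), 'yellow': (8, 14.0, 20.4, 26.5), 'lid': (481, 35.2, 62.5, 91.9)}
```

{"api": "move_tool", "payload": {
  "deltas": [
    {"aperture":0.5},
    {"aperture":0.7},
    {"aperture":0.82},
    {"aperture":0.82},
    {"aperture":0.82}
  ]
}}

```text
time_s: 16.35
eef_pos: [546.3, 30.6, 100.9]
ee_rot: [-0.0, 0.188, 0.982, -0.0]
ft_force: [0.8, 2.9, -1.3]
width: 0.822
gripper_force: 1.1
```

```bash
python3 -c "
from h import *
jaw()"
```

```text
16.4 w 69.7 F 1.1 {'red': (25, -10.6, -7.9, -5.2), 'green': (12, 0.3, 1.6, 3.1), 'yellow': (8, 14.0, 20.4, 26.5), 'lid': (484, 35.0, 62.6, 91.9)}
```

{"api": "move_tool", "payload": {
  "deltas": [
    {"aperture":0.7},
    {"aperture":0.6},
    {"aperture":0.52},
    {"aperture":0.5},
    {"aperture":0.5}
  ]
}}

```text
time_s: 17.02
eef_pos: [546.8, 30.5, 101.3]
ee_rot: [0.0, 0.188, 0.982, 0.0]
ft_force: [1.5, 1.4, 4.0]
width: 0.5
gripper_force: 3.1
```

```bash
python3 -c "
from h import *
jaw()"
```

```text
17.07 w 42.5 F 3.1 {'red': (24, -6.6, -4.0, -1.1), 'green': (13, 4.3, 5.8, 7.4), 'yellow': (7, 19.2, 24.8, 29.6), 'lid': (478, 39.2, 66.3, 93.9)}
```

{"api": "move_tool", "payload": {
  "deltas": [
    {"aperture":0.46},
    {"aperture":0.42},
    {"aperture":0.4},
    {"aperture":0.4}
  ]
}}

```text
time_s: 17.58
eef_pos: [546.6, 30.6, 101.2]
ee_rot: [0.0, 0.188, 0.982, 0.0]
ft_force: [1.3, 2.0, 6.0]
width: 0.4
gripper_force: 3.9
```

```bash
python3 -c "
from h import *
jaw()"
```

```text
17.62 w 34.2 F 3.9 {'red': (23, -4.2, -1.4, 1.2), 'green': (11, 6.7, 7.9, 9.7), 'yellow': (9, 19.2, 25.3, 31.7), 'lid': (478, 39.2, 66.9, 94.8)}
```

{"api": "move_tool", "payload": {
  "deltas": [
    {"aperture":0.5},
    {"aperture":0.7},
    {"aperture":0.82},
    {"aperture":0.82},
    {"aperture":0.82}
  ]
}}

```text
time_s: 18.25
eef_pos: [546.3, 30.6, 100.9]
ee_rot: [-0.0, 0.188, 0.982, -0.0]
ft_force: [-0.1, 2.8, -1.6]
width: 0.822
gripper_force: 1.1
```

```bash
python3 -c "
from h import *
jaw()"
```

```text
18.3 w 69.7 F 1.1 {'red': (23, -4.2, -1.6, 1.2), 'green': (12, 6.7, 8.0, 9.7), 'yellow': (9, 19.2, 25.3, 31.7), 'lid': (476, 39.2, 66.8, 94.2)}
```

{"api": "move_tool", "payload": {
  "deltas": [
    {"aperture":0.75},
    {"aperture":0.7},
    {"aperture":0.66},
    {"aperture":0.62},
    {"aperture":0.62}
  ]
}}

```text
time_s: 18.92
eef_pos: [546.7, 30.6, 101.2]
ee_rot: [0.0, 0.188, 0.982, 0.0]
ft_force: [1.3, 1.9, 2.5]
width: 0.62
gripper_force: 2.0
```

```bash
python3 -c "
from h import *
jaw()"
```

```text
18.98 w 53.0 F 2.0 {'red': (24, -4.7, -1.6, 1.2), 'green': (12, 6.7, 8.0, 9.7), 'yellow': (9, 19.2, 25.3, 31.7), 'lid': (481, 39.2, 66.9, 94.8)}
```

{"api": "move_tool", "payload": {
  "deltas": [
    {"aperture":0.58},
    {"aperture":0.55},
    {"aperture":0.55}
  ]
}}

```text
time_s: 19.35
eef_pos: [546.6, 30.6, 101.1]
ee_rot: [0.0, 0.188, 0.982, 0.0]
ft_force: [2.1, 2.3, 3.5]
width: 0.55
gripper_force: 2.7
```

```bash
python3 -c "
from h import *
jaw()"
```

```text
19.4 w 47.2 F 2.7 {'red': (24, -3.3, -0.6, 2.2), 'green': (7, 7.6, 8.8, 10.0), 'yellow': (9, 19.2, 25.3, 31.7), 'lid': (481, 39.2, 66.8, 94.2)}
```

```bash
cat >> h.py <<'E'
def prof(lat):
    d=get_image("top"); s=np.arange(-8,30,1.5); N=np.array([-AX[1],AX[0]])
    P=np.array([516.2,-40.5])+s[:,None]*AX+lat*N; px=proj(d,np.c_[P,np.full(len(s),59)]).astype(np.float32)
    f=cv2.remap(d["frame"],px[:,0].copy(),px[:,1].copy(),cv2.INTER_LINEAR).reshape(-1,3)
    print("lat",lat," ".join(f"{a:g}:{b[2]},{b[1]},{b[0]}" for a,b in zip(s,f)))
E
```

{"api": "move_tool", "payload": {
  "deltas": [
    {"aperture":0.51},
    {"aperture":0.47},
    {"aperture":0.47}
  ]
}}

```text
time_s: 19.77
eef_pos: [546.6, 30.6, 101.2]
ee_rot: [0.0, 0.188, 0.982, 0.0]
ft_force: [0.3, 2.7, 5.2]
width: 0.469
gripper_force: 4.1
```

```bash
python3 -c "
from h import *
jaw()
for l in (-10,-6,-2,2,6): prof(l)"
```

```text
19.82 w 40.0 F 4.1 {'red': (23, -1.6, 1.0, 3.6), 'green': (6, 9.3, 10.8, 12.3), 'yellow': (7, 21.4, 26.5, 31.7), 'lid': (478, 40.4, 67.1, 94.8)}
lat -10 -8:153,155,154 -6.5:151,145,145 -5:153,126,127 -3.5:163,105,106 -2:175,86,88 -0.5:181,78,79 1:184,75,76 2.5:185,78,80 4:173,89,90 5.5:156,105,102 7:131,127,109 8.5:108,146,114 10:92,155,119 11.5:83,148,125 13:79,135,133 14.5:79,123,144 16:78,114,151 17.5:77,107,152 19:75,102,148 20.5:71,97,141 22:74,94,128 23.5:79,93,117 25:94,103,115 26.5:108,114,118 28:119,123,125 29.5:124,128,128
lat -6 -8:176,176,176 -6.5:169,167,168 -5:167,147,148 -3.5:169,121,123 -2:178,97,98 -0.5:184,82,81 1:186,73,69 2.5:182,76,76 4:174,85,87 5.5:154,108,102 7:130,130,112 8.5:104,148,116 10:96,152,116 11.5:92,150,118 13:96,138,128 14.5:99,127,136 16:102,118,142 17.5:101,115,145 19:97,111,146 20.5:103,113,141 22:111,116,135 23.5:124,125,131 25:133,130,132 26.5:144,137,134 28:149,143,136 29.5:150,144,135
lat -2 -8:179,182,181 -6
[... 479 characters left out ...]
,82 1:186,76,76 2.5:184,74,76 4:172,85,88 5.5:155,101,102 7:130,124,112 8.5:111,143,117 10:106,156,117 11.5:117,156,121 13:134,154,127 14.5:146,147,129 16:155,146,129 17.5:161,148,128 19:163,149,125 20.5:163,148,121 22:157,142,112 23.5:156,139,104 25:158,139,99 26.5:158,139,97 28:158,140,97 29.5:161,143,101
lat 6 -8:139,145,145 -6.5:133,137,137 -5:141,122,125 -3.5:153,105,111 -2:170,88,93 -0.5:182,81,82 1:189,78,76 2.5:184,78,79 4:176,85,88 5.5:161,103,102 7:135,123,110 8.5:106,142,114 10:91,147,118 11.5:82,146,125 13:81,134,134 14.5:82,122,142 16:82,111,150 17.5:80,106,150 19:82,104,145 20.5:80,99,136 22:79,95,126 23.5:78,92,115 25:94,103,114 26.5:107,114,118 28:118,125,126 29.5:124,132,132
```

{"api": "move_tool", "payload": {
  "deltas": [
    {"aperture":0.45},
    {"aperture":0.43},
    {"aperture":0.43},
    {"aperture":0.43}
  ]
}}

```text
time_s: 20.58
eef_pos: [546.6, 30.6, 101.3]
ee_rot: [0.0, 0.188, 0.982, 0.0]
ft_force: [1.0, 3.3, 6.4]
width: 0.429
gripper_force: 4.5
```

```bash
python3 -c "
from h import *
jaw()
for l in (-10,-2,0): prof(l)"
```

```text
20.62 w 36.6 F 4.5 {'red': (24, -0.7, 2.0, 4.8), 'green': (5, 10.9, 11.8, 13.1), 'yellow': (6, 21.4, 27.1, 31.7), 'lid': (478, 40.1, 67.0, 94.8)}
lat -10 -8:157,160,160 -6.5:154,153,154 -5:151,140,141 -3.5:156,118,120 -2:166,95,98 -0.5:176,83,86 1:182,75,78 2.5:185,74,75 4:179,80,82 5.5:166,93,95 7:142,115,107 8.5:118,135,112 10:99,151,115 11.5:88,151,120 13:80,143,125 14.5:78,127,136 16:76,114,144 17.5:73,105,149 19:74,103,150 20.5:73,102,147 22:73,97,136 23.5:77,94,124 25:88,97,115 26.5:101,105,115 28:115,118,121 29.5:123,127,127
lat -2 -8:183,184,183 -6.5:177,177,177 -5:170,164,166 -3.5:166,142,146 -2:171,117,120 -0.5:178,92,94 1:183,79,79 2.5:184,73,73 4:181,78,82 5.5:168,93,97 7:149,113,111 8.5:128,135,114 10:121,152,114 11.5:137,160,110 13:153,161,110 14.5:170,160,111 16:179,160,110 17.5:182,160,113 19:180,159,118 20.5:179,160,119 22:183,163,115 23.5:183,163,111 25:186,165,111 26.5:189,167,113 28:193,170,115 29.5:194,172,115
lat 0 -8:181,182,182 -6.5:176,177,176 -5:165,159,160 -3.5:160,137,140 -2:167,111,115 -0.5:176,91,94 1:185,76,77 2.5:186,77,76 4:183,82,82 5.5:168,93,95 7:148,113,108 8.5:125,137,116 10:124,152,114 11.5:136,162,111 13:157,164,110 14.5:176,165,110 16:187,165,112 17.5:186,164,115 19:188,165,115 20.5:189,165,113 22:187,164,109 23.5:184,161,103 25:184,161,100 26.5:189,163,97 28:190,165,97 29.5:187,163,100
```

{"api": "move_tool", "payload": {
  "deltas": [
    {"aperture":0.43},
    {"aperture":0.43},
    {"aperture":0.43},
    {"aperture":0.43},
    {"aperture":0.43},
    {"aperture":0.43}
  ]
}}

```text
time_s: 21.52
eef_pos: [546.6, 30.6, 101.3]
ee_rot: [0.0, 0.188, 0.982, 0.0]
ft_force: [0.2, 2.1, 6.1]
width: 0.432
gripper_force: 4.5
```

```bash
python3 -c "
from h import *
jaw()
print(order.hand_in())"
```

```text
21.57 w 36.9 F 4.5 {'red': (24, -0.7, 2.0, 4.8), 'green': (5, 10.9, 11.8, 13.1), 'yellow': (6, 21.4, 27.1, 31.7), 'lid': (477, 40.1, 67.0, 94.8)}
the job is handed in; nothing more can be done
None
```

I handed the job in at 21.6 s: the cup is pressed against the V-stop, the handles are still held squeezed, and the pointer measures about 6 mm, mid-green (4–8.5 mm) and well short of red; the hand-in returned no verdict.

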